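Start and drive home the strap bolt of a neck-carving jig

TASK

Lock the guitar-neck jig: its square-headed strap bolt stands loose in the threaded bushing. Without lifting it out, turn the bolt gently backward (anticlockwise from above) until the thread starts drop in, then drive it forward (clockwise) until its collar sits fully home on the bushing rim and you feel it come up snug, never forcing it in either direction, and let go. Leave the chisel, mallet, offcut and jar where they are.

Things in the scene. Friction and masses are not known exactly. Their poses are not given: they have to be found in the camera images.
- head (a point): Centre of the steel bolt's square head, the part to grip: 26 x 26 mm, 32 mm tall (16 mm above and below this point), upright; its sides face this point's x and y. Right below it is a round collar, 40 mm wide, 5 mm thick. Below that a smooth shank, 18 mm wide, 49 mm long, carries two opposite lugs (thread starts), 31 mm over their tips, along this point's x. Bolt 0.22 to 0.34 kg.
- seat (a point): Centre of the underside of the bolt's collar, on the bolt's axis, 21 mm below the head's centre. Its height over rim tells the state: about 19 mm with the lugs resting on the lands (as at the start), 9 to 11 mm when the starts have dropped in, 0 when home.
- rim (a point): Centre of the bushing's top rim, 60 mm above the table, where the collar must sit. Dark steel bushing, 46 mm wide, bore 33 mm. Inside, 5 mm down, are two flat lands, each 122 deg long, then clockwise from above a blunt stop tooth and the gap of a thread start. Turned forward off a land, the lugs jam on the teeth; turned backward 35 to 115 deg they drop about 9 mm into the gaps.
- jig: Fixed plywood jig holding a guitar neck; origin on the table under the bushing's axis. Base 210 x 260 x 10 mm, from 55 mm behind the bushing to 155 mm ahead (jig x). The neck lies along y, 75 mm or more ahead, below 60 mm high. Its yaw says nothing of where the thread starts lie. From the drop about 20 deg of backward turn are left before the lugs meet the teeth's backs.
- bolt: The same bolt; origin on its axis at the underside of the lugs, 45 mm below the head's centre, z up the bolt, x along the lugs. A loosely held bolt drops by its own weight. Then 105 to 160 deg of clockwise turn bring it home; the thread draws it down 9 to 11 mm. It turns lightly, under 0.1 N m, up to the stops (teeth, home), then stiffens by 2 to 8 N m per rad. Snug is 0.3 N m; over 0.6 N m is forcing.
- chisel: Bystander: wood-handled steel chisel, 255 mm long, lying along its x, on the table about 215 mm to the right (-y) of the bushing. Origin below its middle.
- mallet: Bystander: round wooden mallet standing on its head, 70 mm wide, 220 mm tall, handle up, about 210 mm to the left (+y) of the bushing. Origin at its foot.
- offcut: Bystander: wooden offcut, 60 x 90 x 35 mm, on the robot's side of the jig, left. Origin at its foot.
- jar: Bystander: small amber jar, 56 mm wide, 65 mm tall, on the robot's side of the jig, right. Origin at its foot.
There are look-alikes about, which are no part of the job. Leave any pink look-alike of the bolt alone.

How it is judged:
By the outcome, as a careful person would: the job done as asked, in the order asked, and still so for the second after the job is handed in, with the robot touching nothing.
It also fails if it takes over 72 s, if anything falls off the work surface, if the arm or the gripper's body presses on something with over 40 N, if the wrist force passes 120 N, or if a joint passes its speed limit or range.

ROBOT

A 6-joint arm with a two-finger parallel gripper is mounted at the origin on the work surface. World frame = base frame: x ahead of the robot, y to its left, z up, the work surface at z = 0. Lengths are in mm, angles in rad, forces in N, time in s.
With the tool pointing down it reaches from about 350 to 775 mm from the base axis. Payload 7.3 kg.
Tool frame: the origin (TCP) lies at the very end of the fingers, on their centre line; the grasp point (between the pads) lies pinch_z behind it (pinch_z is the distance from the TCP to the grasp point, in mm); x points along the fingers, z is the direction in which the jaws open and shut, and the axes are right-handed (so a half turn about x gives the same grasp; the last joint's range is limited). The gripper opens to 92 mm and grips with 3 to 60 N. Pads are 19 mm wide; open, the fingers measure 130 mm over their backs; the gripper's body (75 mm by 190 mm) begins 47 mm behind the grasp point.
Start: joints at [1.18, 0.342, 1.524, -0, 1.275, -0.146], TCP at [127.224, 509.371, 226.741] pointing down, gripper open.
Joint ranges: [-2.53, 2.53], [-0.77, 2.02], [0.04, 2.7], [-1, 4.14], [0.28, 2.66], [-3.11, 3.11]. Speed limits (rad/s): [2.57, 2.57, 3.14, 3.14, 3.14, 3.14].

INTERFACE

Orientations are given as a unit quaternion [x, y, z, w].
In Python, from rig import get_state, read_camera, camera_info, hand_in, pinch_z gives the robot as it stands.
- The arm moves only by the tool step_arm, never from a script. Its argument "moves" is text: rows parted by semicolons, each of 7 numbers parted by spaces: the turn, a rotation vector about the world's x, y, z in rad, then the shift along the world's x, y, z in mm, then the gripper command: -1 is shut, 1 is fully open, values between are in proportion. A call has 1 to 8 rows; each row shifts and turns the pose as measured when the row begins; what a row does not reach is not made up. A row lasts 1/12 s, in which the tool goes at most 41.7 mm and 7.16 degrees, less where a joint would pass 70% of its speed; a pose out of reach is approached as far as the arm can. A call with a gripper value outside its range is refused whole. The fingers move at their own pace and stop on an object; "grip_force" is the grip in N (left out, the last holds). Time passes only in rows, so rows that do not move let the fingers close. It gives the time, the measured TCP pose, the force and the opening at its end, in the units of the state.
- get_state(): the state, without advancing time (a new reading comes with each control period).
- read_camera(name): name is "scene" or "top"; returns the picture (480x640x3 uint8, red, green, blue); there is no depth.
- camera_info(name): a dict with "camera_matrix" (3x3 intrinsics, pixels), "rvec" (rotation vector, rad) and "tvec" (3), from world to camera coordinates, as OpenCV has them. Camera axes: x right, y down, z forward; pixel columns grow to the right and rows downward; lengths in mm; the calibration is good to about 2 mm. A picture is of the moment at which its call begins. camera_info takes no time and is no camera call.
- hand_in(): hands the job in, once; it reports no verdict.
The state is a dict: "t": time; "joint_pos": joint angles; "joint_velocities": joint speeds; "joint_efforts": joint torques, N m; "ee_pos": TCP position; "ee_rot": TCP orientation; "wrist_force": force on the tool from outside, world axes, zero at the start; "wrist_torque": the same for the moment, N m; "gripper_width": finger opening in mm.
Only numpy, scipy, OpenCV 4.12 (cv2) and the standard library are available. Lean on these libraries where they do the work, as an engineer would, in place of code of your own. Each camera call takes 0.05 s, during which the arm holds its last target. There are 200 camera calls.

## Working session

There is one attempt and no reset: what is moved stays moved. The work goes in short steps, Python scripts to look and compute and a tool call to move; the robot and the scene stay as the last step left them, time stands still between calls to the robot, and variables do not carry over. Pictures are saved under pics/ and viewed, about 8 in all and at most 12, crops included, and the job is handed in when it is done.

Besides the shell and the picture viewer there is one more tool, called after "Emit:" in YAML: its name, and indented under it one key for each argument. step_arm: Moves the arm, as the interface text tells. Its arguments: {"type":"object","properties":{"moves":{"type":"string"},"grip_force":{"type":"number"}},"required":["moves"]}

```bash
mkdir -p pics; ls; python3 - <<'E'
from rig import *
import cv2
for n in("scene","top"):
    cv2.imwrite(f"pics/{n}0.png",read_camera(n)[:,:,::-1]); i=camera_info(n); print(n,i)
print(get_state(),pinch_z)
E
```

```text
pics
scene {'camera_matrix': array([[442.73115707,   0.        , 322.31458027],
       [  0.        , 442.73115707, 237.53784052],
       [  0.        ,   0.        ,   1.        ]]), 'rvec': array([ 1.40695224,  2.15685165, -0.91645415]), 'tvec': array([ 173.20208006, -258.34731147, 1312.25222033])}
top {'camera_matrix': array([[581.00676934,   0.        , 326.10341022],
       [  0.        , 581.00676934, 237.5818042 ],
       [  0.        ,   0.        ,   1.        ]]), 'rvec': array([ 2.1705877 , -2.16536489,  0.05094118]), 'tvec': array([  68.40603909,  489.52948882, 1027.82084677])}
{'t': 0.1, 'joint_pos': array([ 1.18004247e+00,  3.42661993e-01,  1.52490292e+00,  1.41048236e-05,
        1.27539928e+00, -1.45966484e-01]), 'joint_velocities': array([ 1.74106123e-03, -1.37725788e-03, -1.99381229e-03,  1.38460674e-03,
        1.90371564e-03,  7.89923031e-05]), 'joint_efforts': array([ 2.91673641e-03, -4.32004523e+01, -2.44698411e+01,  7.21110008e-02,
        5.25736716e-02, -5.27215093e-05]), 'ee_pos': array([127.05465901, 509.02915026, 226.11629661]), 'ee_rot': array([-0.43544975,  0.55772844,  0.43497865,  0.55688066]), 'wrist_force': array([ 0.10728068,  0.41888778, -0.36503851]), 'wrist_torque': array([ 0.0197406 ,  0.02442347, -0.01503155]), 'gripper_width': 91.76759694580208} 18.8
```

View pics/scene0.png

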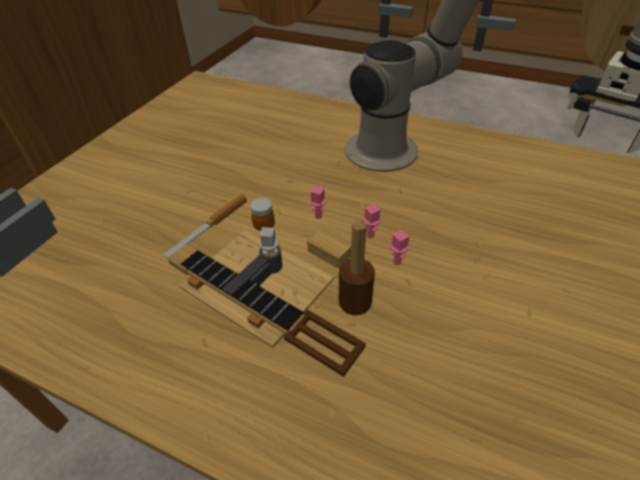

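View pics/top0.png

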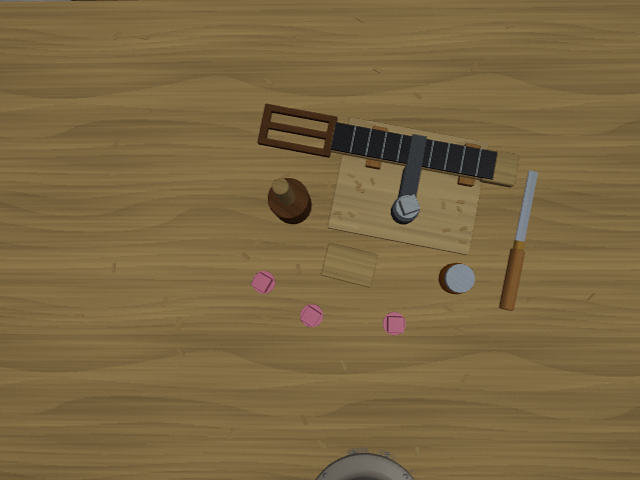

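The bolt sits at about (407,206) in the top view and (269,240) in the scene view. The mallet, offcut and jar are nearby, and there are three pink look-alikes. I'll enlarge the bolt.

```bash
cat > h.py <<'E'
from rig import *
import cv2, numpy as np
def proj(n,P):
    i=camera_info(n); return cv2.projectPoints(np.float64(P).reshape(-1,3),i["rvec"],i["tvec"],i["camera_matrix"],None)[0][:,0]
def at_z(n,u,v,z):
    i=camera_info(n); R=cv2.Rodrigues(i["rvec"])[0]; C=-R.T@i["tvec"]
    d=R.T@np.linalg.inv(i["camera_matrix"])@[u,v,1]; return C+d*(z-C[2])/d[2]
def crop(src,u,v,w,h,k): return cv2.resize(src[v:v+h,u:u+w],None,fx=k,fy=k,interpolation=cv2.INTER_CUBIC)
E
python3 - <<'E'
from h import *
a=crop(cv2.imread("pics/top0.png"),380,185,50,50,8); b=crop(cv2.imread("pics/scene0.png"),245,215,50,50,8)
cv2.imwrite("pics/c0.png",np.hstack([a,b]))
print(at_z("top",407,204,116), at_z("top",405,209,60))
for n in("scene","top"): print(-cv2.Rodrigues(camera_info(n)["rvec"])[0].T@camera_info(n)["tvec"])
E
```

```text
[537.29524406 -65.61411028 116.        ] [536.13475858 -68.24528446  60.        ]
[1083.18489428  311.10176961  740.72556145]
[ 409.19078875   38.42727003 1063.87050103]
```

View pics/c0.png

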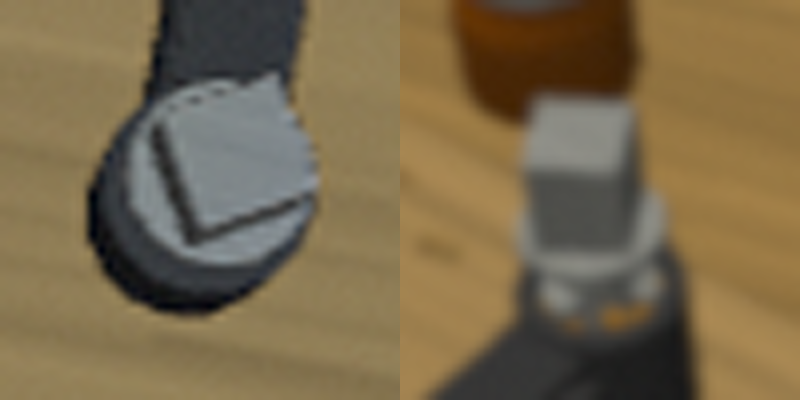

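```bash
python3 - <<'E'
from h import *
from scipy.spatial.transform import Rotation as R
c=[(155,125),(195,240),(318,190),(278,75)]
w=np.array([at_z("top",380+(x+.5)/8-.5,185+(y+.5)/8-.5,116) for x,y in c]);print(w.round(1),w.mean(0).round(1))
e=np.diff(np.vstack([w,w[:1]]),axis=0);print(np.linalg.norm(e,axis=1),np.degrees(np.arctan2(e[:,1],e[:,0])))
print("scene proj of top centre",(proj("scene",w)-[245,215]).round(2)*8+[400,0])
print("rim by top outer",at_z("top",380+190/8.,185+ 225/8.,60))
m=R.from_quat(get_state()["ee_rot"]).as_matrix();print(m.round(3),"jaw yaw",np.degrees(np.arctan2(m[1,2],m[0,2])))
print("mallet",at_z("top",291,202,35),"handle",at_z("top",280,186,220))
E
```

```text
[[543.6 -52.5 116. ]
 [519.9 -60.5 116. ]
 [530.2 -85.6 116. ]
 [553.9 -77.7 116. ]] [536.9 -69.1 116. ]
[25.01710379 27.14969688 25.0218997  27.20839511] [-161.33229244  -67.73772655   18.53371385  112.26448334]
scene proj of top centre [[625.6  163.2 ]
 [642.56  95.68]
 [537.92  94.64]
 [518.72 162.08]]
rim by top outer [528.94079701 -66.0384351   60.        ]
[[-0.001 -0.97   0.242]
 [-0.001  0.242  0.97 ]
 [-1.     0.    -0.001]] jaw yaw 75.9744893425911
mallet [551.93973293 132.16621029  35.        ] handle [549.99574194 131.72090995 220.        ]
```

Emit:
step_arm:
  moves: "0 0 -0.06 24 -34 0 1; 0 0 -0.06 24 -34 0 1; 0 0 -0.06 24 -34 0 1; 0 0 -0.06 24 -34 0 1; 0 0 -0.06 24 -34 0 1; 0 0 -0.06 24 -34 0 1; 0 0 -0.06 24 -34 0 1; 0 0 -0.06 24 -34 0 1"
  grip_force: 3

```text
t: 0.77
ee_pos: [314.0, 235.8, 222.8]
ee_rot: [-0.288, 0.647, 0.289, 0.644]
wrist_force: [1.2, -0.0, 0.4]
gripper_width: 92.1
```

Emit:
step_arm:
  moves: "0 0 -0.06 24 -34 0 1; 0 0 -0.06 24 -34 0 1; 0 0 -0.06 24 -34 0 1; 0 0 -0.06 24 -34 0 1; 0 0 -0.06 24 -34 0 1; 0 0 -0.06 24 -34 0 1; 0 0 -0.06 24 -34 0 1; 0 0 -0.06 24 -34 0 1"

```text
t: 1.43
ee_pos: [501.7, -39.9, 222.0]
ee_rot: [-0.116, 0.699, 0.118, 0.695]
wrist_force: [0.6, 1.2, -0.1]
gripper_width: 92.0
```

```bash
cat >> h.py <<'E'
from scipy.spatial.transform import Rotation as R
def st():
    s=get_state(); m=R.from_quat(s["ee_rot"]).as_matrix()
    print("t",round(s["t"],2),"p",s["ee_pos"].round(1),"yaw",np.degrees(np.arctan2(m[1,2],m[0,2])).round(1),"tilt",m[:2,0].round(4),"F",s["wrist_force"].round(2),"T",s["wrist_torque"].round(3),"w",round(s["gripper_width"],1),"q",s["joint_pos"].round(2))
E
python3 -c "from h import *;st()"
```

```text
t 1.43 p [501.7 -39.9 222. ] yaw 19.1 tilt [-0.0062  0.0026] F [ 0.64  1.2  -0.15] T [-0.022 -0.02   0.002] w 92.0 q [-0.23  0.31  1.58  0.    1.25 -0.57]
```

Emit:
step_arm:
  moves: "0 0 0 18 -15 0 1; 0 0 0.015 17 -14 0 1; 0 0 0 0 0 -35 0.3; 0 0 0 0 0 -35 0.3; 0 0 0 0 0 -30 0.2; 0 0 0 0 0 -20 0; 0 0 0 0 0 0 0; 0 0 0 0 0 0 0"

```text
t: 2.1
ee_pos: [541.7, -81.1, 95.0]
ee_rot: [-0.117, 0.699, 0.117, 0.696]
wrist_force: [-0.7, 0.1, 0.2]
gripper_width: 56.6
```

```bash
python3 - <<'E'
from h import *
st()
a=crop(read_camera("scene")[:,:,::-1],235,185,80,80,5); b=crop(read_camera("top")[:,:,::-1],360,160,80,80,5)
cv2.imwrite("pics/c1.png",np.hstack([a,b]))
E
```

```text
t 2.1 p [541.7 -81.1  95. ] yaw 19.1 tilt [-0.0048  0.0003] F [-0.72  0.07  0.21] T [-0.079  0.039  0.041] w 56.6 q [-0.29  0.52  1.63 -0.    0.99 -0.62]
```

View pics/c1.png

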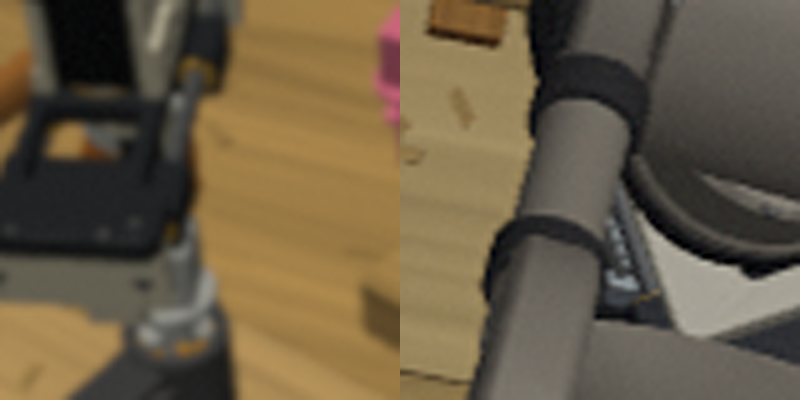

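Emit:
step_arm:
  moves: "0 0 0.015 -5 12 -3 0; 0 0 0 0 0 -3 -0.2; 0 0 0 0 0 0 -0.2; 0 0 0 0 0 0 -0.2"

```text
t: 2.53
ee_pos: [539.4, -67.9, 94.6]
ee_rot: [-0.125, 0.694, 0.122, 0.698]
wrist_force: [-0.9, 0.7, 0.2]
gripper_width: 36.9
```

```bash
python3 -c "from h import *;st()"
```

```text
t 2.53 p [539.4 -67.9  94.6] yaw 20.1 tilt [ 0.006  -0.0025] F [-0.94  0.66  0.24] T [-0.066  0.055  0.013] w 36.9 q [-0.27  0.51  1.65 -0.    0.97 -0.62]
```

Emit:
step_arm:
  moves: "0 0 0 -2 -1 -5 -0.2; 0 0 0 0 0 0 -0.2; 0 0 0 0 0 0 -0.2"

```text
t: 2.78
ee_pos: [538.0, -68.9, 90.7]
ee_rot: [-0.125, 0.693, 0.122, 0.699]
wrist_force: [0.6, -0.1, 0.5]
gripper_width: 37.3
```

```bash
python3 -c "
from h import *
st();read_camera('top');st();read_camera('top');st()"
```

```text
t 2.78 p [538.  -68.9  90.7] yaw 20.1 tilt [ 0.009  -0.0035] F [ 0.56 -0.14  0.51] T [-0.067 -0.001 -0.03 ] w 37.3 q [-0.27  0.51  1.66 -0.    0.95 -0.62]
t 2.83 p [537.9 -68.9  90.6] yaw 20.1 tilt [ 0.0086 -0.0033] F [0.32 0.62 0.41] T [-0.061  0.077  0.002] w 36.8 q [-0.27  0.51  1.66 -0.    0.95 -0.62]
t 2.88 p [537.9 -68.9  90.5] yaw 20.1 tilt [ 0.0084 -0.0033] F [-0.29 -0.88 -0.1 ] T [-0.04   0.035 -0.019] w 36.7 q [-0.27  0.51  1.66 -0.    0.95 -0.62]
```

Emit:
step_arm:
  moves: "0 0 0 0 0 -2 -0.3; 0 0 0 0 0 0 -0.5; 0 0 0 0 0 0 -0.5; 0 0 0 0 0 0 -0.5; 0 0 0 0 0 0 -0.5"

```text
t: 3.3
ee_pos: [537.9, -69.3, 88.3]
ee_rot: [-0.125, 0.694, 0.122, 0.699]
wrist_force: [0.2, -0.5, 1.2]
gripper_width: 25.9
```

```bash
cat >> h.py <<'E'
def avg(n=6):
    F=[];T=[]
    for _ in range(n): read_camera("top"); s=get_state(); F.append(s["wrist_force"]);T.append(s["wrist_torque"])
    st(); print("avg F",np.mean(F,0).round(2),"T",np.mean(T,0).round(3))
E
python3 -c "
from h import *
avg()"
```

```text
t 3.6 p [537.9 -69.3  88.3] yaw 20.1 tilt [ 0.0082 -0.0034] F [-0.25  0.5   0.02] T [-0.092  0.092 -0.025] w 25.8 q [-0.27  0.52  1.67 -0.    0.95 -0.62]
avg F [-0.56  0.19  0.32] T [-0.081  0.086 -0.009]
```

```bash
cat >> h.py <<'E'
def look(tag):
    im=read_camera("scene")[:,:,::-1]; cv2.imwrite(f"pics/s_{tag}.png",im); avg(3)
E
python3 -c "
from h import *
look('g0')"
```

```text
t 3.8 p [537.9 -69.3  88.3] yaw 20.1 tilt [ 0.0081 -0.0034] F [-0.92 -0.01  0.5 ] T [-0.084  0.124 -0.027] w 25.8 q [-0.27  0.52  1.67 -0.    0.95 -0.62]
avg F [-0.32 -0.38  0.47] T [-0.087  0.118 -0.028]
```

Emit:
step_arm:
  moves: "0 0 0 0 0 0 -0.38; 0 0 0 0 0 0 -0.38; 0 0 0.09 0 0 0 -0.38; 0 0 0.09 0 0 0 -0.38; 0 0 0.09 0 0 0 -0.38; 0 0 0.09 0 0 0 -0.38; 0 0 0.09 0 0 0 -0.38; 0 0 0 0 0 0 -0.38"

```text
t: 4.47
ee_pos: [538.3, -69.3, 88.1]
ee_rot: [-0.283, 0.645, 0.281, 0.652]
wrist_force: [-0.2, -0.0, -0.9]
gripper_width: 28.6
```

```bash
python3 -c "
from h import *
look('g1')"
```

```text
t 4.67 p [538.3 -69.2  88.1] yaw 46.7 tilt [0.0096 0.0009] F [-0.24 -0.14  0.34] T [-0.077 -0.008  0.047] w 28.3 q [-0.27  0.52  1.67  0.    0.95 -1.09]
avg F [ 0.12 -0.13  0.1 ] T [-0.046 -0.001  0.008]
```

Emit:
step_arm:
  moves: "0 0 0.08 0 0 0 -0.38; 0 0 0.08 0 0 0 -0.38; 0 0 0.02 0 0 0 -0.38; 0 0 0 0 0 0 -0.25; 0 0 0 0 0 0 -0.25; 0 0 0 0 0 0 -0.38; 0 0 0 0 0 0 -0.38"

```text
t: 5.25
ee_pos: [538.3, -69.2, 88.0]
ee_rot: [-0.336, 0.619, 0.335, 0.626]
wrist_force: [0.7, 0.1, -0.2]
gripper_width: 28.9
```

```bash
python3 -c "
from h import *
look('g2')
cv2.imwrite('pics/m1.png',np.hstack([crop(cv2.imread(f'pics/s_g{i}.png'),255,225,32,40,8) for i in range(3)]))"
```

```text
t 5.45 p [538.3 -69.2  88. ] yaw 56.7 tilt [0.0091 0.0025] F [-0.56 -0.25  0.3 ] T [-0.033  0.018  0.002] w 28.2 q [-0.27  0.52  1.67  0.01  0.95 -1.27]
avg F [-0.18 -0.57  0.05] T [-0.071  0.002  0.008]
```

View pics/m1.png

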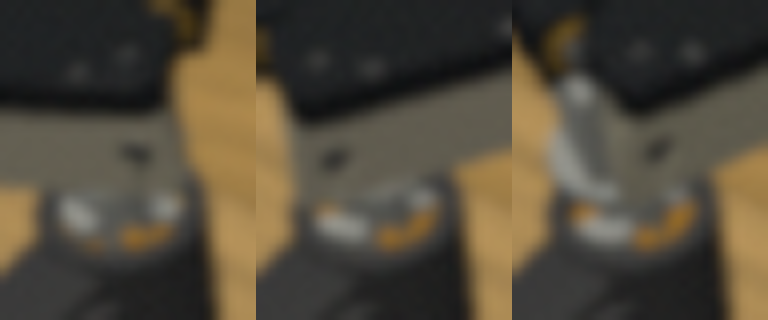

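The lug (bright) is turning inside the rim and the collar is still raised. The orange lands stay visible, so I'll use the orange count as the drop signal.

```bash
cat >> h.py <<'E'
def orange(tag):
    im=cv2.imread(f"pics/s_{tag}.png")[247:260,257:283].astype(int)
    print(tag,"orange",int(((im[...,2]-im[...,0]>60)).sum()),"bright",int((im.min(2)>95).sum()))
E
python3 -c "
from h import *
for i in range(3): orange(f'g{i}')"
```

```text
g0 orange 40 bright 29
g1 orange 48 bright 28
g2 orange 56 bright 40
```

Emit:
step_arm:
  moves: "0 0 0.09 0 0 0 -0.38; 0 0 0.09 0 0 0 -0.38; 0 0 0 0 0 0 -0.25; 0 0 0 0 0 0 -0.25; 0 0 0 0 0 0 -0.38; 0 0 0 0 0 0 -0.38"

```text
t: 5.95
ee_pos: [538.2, -69.2, 88.0]
ee_rot: [-0.391, 0.587, 0.39, 0.593]
wrist_force: [-0.4, 0.4, -0.1]
gripper_width: 28.9
```

```bash
python3 -c "
from h import *
look('g3');orange('g3')"
```

```text
t 6.15 p [538.2 -69.2  88. ] yaw 67.1 tilt [0.0084 0.0041] F [ 0.42 -0.15  0.27] T [-0.033 -0.006  0.015] w 28.1 q [-0.27  0.52  1.66  0.01  0.95 -1.45]
avg F [-0.18 -0.33  0.02] T [-0.005 -0.011  0.005]
g3 orange 59 bright 66
```

Emit:
step_arm:
  moves: "0 0 0.09 0 0 0 -0.38; 0 0 0.09 0 0 0 -0.38; 0 0 0 0 0 0 -0.25; 0 0 0 0 0 0 -0.25; 0 0 0 0 0 0 -0.38; 0 0 0 0 0 0 -0.38"

```text
t: 6.65
ee_pos: [538.1, -69.2, 88.0]
ee_rot: [-0.442, 0.549, 0.441, 0.556]
wrist_force: [-0.3, 0.3, 0.1]
gripper_width: 29.4
```

```bash
python3 -c "
from h import *
look('g4');orange('g4')"
```

```text
t 6.85 p [538.1 -69.2  88. ] yaw 77.4 tilt [0.0073 0.0055] F [ 0.1  -0.44 -0.17] T [-0.036  0.037  0.018] w 28.6 q [-0.27  0.52  1.66  0.01  0.95 -1.63]
avg F [-0.12 -0.13 -0.19] T [-0.029  0.004  0.004]
g4 orange 65 bright 66
```

Emit:
step_arm:
  moves: "0 0 0.09 0 0 0 -0.38; 0 0 0.09 0 0 0 -0.38; 0 0 0 0 0 0 -0.25; 0 0 0 0 0 0 -0.25; 0 0 0 0 0 0 -0.38; 0 0 0 0 0 0 -0.38"

```text
t: 7.35
ee_pos: [538.0, -69.3, 88.0]
ee_rot: [-0.489, 0.507, 0.489, 0.514]
wrist_force: [0.7, 0.6, -0.4]
gripper_width: 29.3
```

```bash
python3 -c "
from h import *
look('g5');orange('g5')"
```

```text
t 7.55 p [538.  -69.3  88. ] yaw 87.7 tilt [0.0061 0.0066] F [ 0.12 -0.22  0.16] T [-0.035  0.034 -0.049] w 28.3 q [-0.27  0.52  1.66  0.01  0.95 -1.81]
avg F [-0.08 -0.44 -0.5 ] T [-0.01  -0.005 -0.012]
g5 orange 66 bright 65
```

Emit:
step_arm:
  moves: "0 0 0.07 0 0 0 -0.38; 0 0 0.07 0 0 0 -0.38; 0 0 0 0 0 0 -0.25; 0 0 0 0 0 0 -0.25; 0 0 0 0 0 0 -0.38; 0 0 0 0 0 0 -0.38"

```text
t: 8.05
ee_pos: [538.0, -69.3, 87.9]
ee_rot: [-0.523, 0.472, 0.524, 0.478]
wrist_force: [0.7, 0.3, 0.7]
gripper_width: 29.2
```

```bash
python3 -c "
from h import *
look('g6');orange('g6')
cv2.imwrite('pics/m2.png',np.hstack([crop(cv2.imread(f'pics/s_g{i}.png'),255,225,32,40,6) for i in range(3,7)]))"
```

```text
t 8.25 p [538.  -69.3  88. ] yaw 95.6 tilt [0.0051 0.0073] F [-0.46  0.27 -0.22] T [0.006 0.019 0.   ] w 28.6 q [-0.27  0.52  1.66  0.01  0.96 -1.95]
avg F [-0.03  0.11 -0.35] T [-0.013  0.018  0.006]
g6 orange 61 bright 70
```

View pics/m2.png

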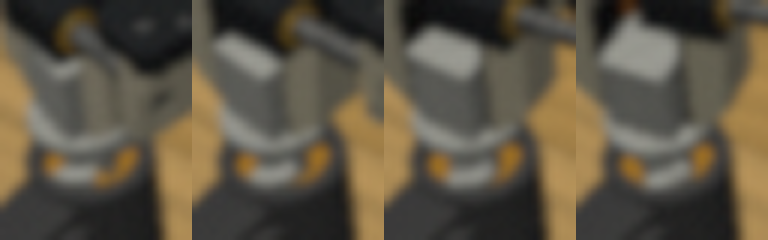

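The head follows the jaws and the collar is still up, with the orange lands showing on both sides of the lug. I'll keep going.

Emit:
step_arm:
  moves: "0 0 0.07 0 0 0 -0.38; 0 0 0.07 0 0 0 -0.38; 0 0 0 0 0 0 -0.25; 0 0 0 0 0 0 -0.25; 0 0 0 0 0 0 -0.38; 0 0 0 0 0 0 -0.38"

```text
t: 8.75
ee_pos: [538.0, -69.3, 88.0]
ee_rot: [-0.555, 0.434, 0.556, 0.44]
wrist_force: [0.2, 0.7, 0.9]
gripper_width: 29.1
```

```bash
python3 -c "
from h import *
look('g7');orange('g7')"
```

```text
t 8.95 p [538.  -69.3  88. ] yaw 103.7 tilt [0.0039 0.0081] F [0.47 0.82 0.51] T [0.057 0.055 0.018] w 28.6 q [-0.27  0.52  1.66  0.01  0.96 -2.09]
avg F [0.21 0.24 0.43] T [ 0.078  0.008 -0.002]
g7 orange 50 bright 65
```

Emit:
step_arm:
  moves: "0 0 0.07 0 0 0 -0.38; 0 0 0.07 0 0 0 -0.38; 0 0 0 0 0 0 -0.25; 0 0 0 0 0 0 -0.25; 0 0 0 0 0 0 -0.38; 0 0 0 0 0 0 -0.38"

```text
t: 9.45
ee_pos: [538.0, -69.3, 88.0]
ee_rot: [-0.584, 0.394, 0.586, 0.4]
wrist_force: [-0.1, -0.1, 0.3]
gripper_width: 29.7
```

```bash
python3 -c "
from h import *
look('g8');orange('g8')"
```

```text
t 9.65 p [538.  -69.3  88. ] yaw 111.7 tilt [0.0028 0.0085] F [0.38 0.37 0.27] T [ 0.032  0.051 -0.009] w 28.9 q [-0.27  0.52  1.66  0.01  0.96 -2.23]
avg F [-0.02  0.05 -0.35] T [ 0.007  0.064 -0.017]
g8 orange 52 bright 65
```

Emit:
step_arm:
  moves: "0 0 0.07 0 0 0 -0.38; 0 0 0.07 0 0 0 -0.38; 0 0 0 0 0 0 -0.25; 0 0 0 0 0 0 -0.25; 0 0 0 0 0 0 -0.38; 0 0 0 0 0 0 -0.38"

```text
t: 10.15
ee_pos: [538.2, -69.5, 88.3]
ee_rot: [-0.61, 0.353, 0.612, 0.359]
wrist_force: [0.8, 0.3, 0.0]
gripper_width: 29.3
```

```bash
python3 -c "
from h import *
look('g9');orange('g9')"
```

```text
t 10.35 p [538.3 -69.5  88.4] yaw 119.7 tilt [0.0024 0.0084] F [ 0.18  0.02 -0.16] T [ 0.023 -0.051 -0.023] w 28.4 q [-0.27  0.52  1.66  0.01  0.96 -2.37]
avg F [ 0.35 -0.01 -0.23] T [0.012 0.01  0.003]
g9 orange 47 bright 69
```

Emit:
step_arm:
  moves: "0 0 0.07 0 0 0 -0.38; 0 0 0.07 0 0 0 -0.38; 0 0 0 0 0 0 -0.25; 0 0 0 0 0 0 -0.25; 0 0 0 0 0 0 -0.38; 0 0 0 0 0 0 -0.38"

```text
t: 10.85
ee_pos: [538.2, -69.6, 88.3]
ee_rot: [-0.633, 0.309, 0.635, 0.315]
wrist_force: [0.2, 1.8, 0.3]
gripper_width: 31.7
```

```bash
python3 -c "
from h import *
look('g10');orange('g10')
cv2.imwrite('pics/m3.png',np.hstack([crop(cv2.imread(f'pics/s_g{i}.png'),255,225,32,40,6) for i in range(7,11)]))"
```

```text
t 11.05 p [538.2 -69.6  88.3] yaw 127.7 tilt [0.001  0.0087] F [-0.3   0.5  -0.74] T [ 0.061  0.022 -0.054] w 31.7 q [-0.27  0.52  1.66  0.01  0.96 -2.51]
avg F [ 0.61  0.03 -0.01] T [ 0.054  0.022 -0.037]
g10 orange 46 bright 70
```

View pics/m3.png

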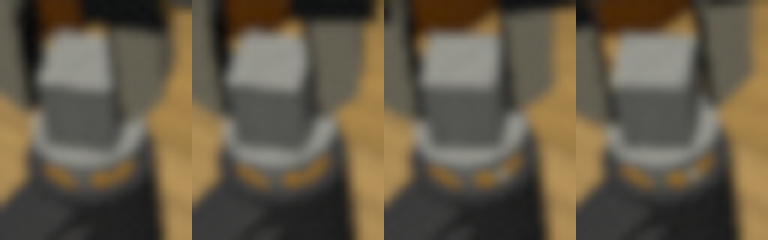

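```bash
python3 -c "
from h import *
for z in (116,106,97): print(z,proj('scene',[537,-69,z]))"
```

```text
116 [[267.66565698 231.11181572]]
106 [[268.17216184 234.61331072]]
97 [[268.62139857 237.71890813]]
```

Emit:
step_arm:
  moves: "0 0 -0.09 0 0 0 -0.3; 0 0 -0.05 0 0 0 -0.3; 0 0 0 0 0 -4 -0.3; 0 0 0 0 0 -4 -0.38; 0 0 0 0 0 -3 -0.38; 0 0 0 0 0 0 -0.38"

```text
t: 11.55
ee_pos: [538.9, -69.6, 77.0]
ee_rot: [-0.611, 0.353, 0.611, 0.36]
wrist_force: [-0.9, -0.1, 1.2]
gripper_width: 29.9
```

```bash
python3 -c "
from h import *
look('g11');orange('g11')"
```

```text
t 11.75 p [538.8 -69.6  77.2] yaw 119.4 tilt [0.0041 0.0081] F [ 0.32  0.84 -0.74] T [ 0.078 -0.068 -0.033] w 29.4 q [-0.27  0.54  1.67  0.01  0.93 -2.37]
avg F [ 0.56  0.57 -0.72] T [ 0.049 -0.044 -0.029]
g11 orange 43 bright 53
```

Head-top centre is at (267.8, 234.7), which matches z≈106, so the starts have dropped in. The extra backward turn met the teeth's backs only lightly. Now forward, with the head loosely caged.

Emit:
step_arm:
  moves: "0 0 -0.09 0 0 0 -0.38; 0 0 -0.09 0 0 0 -0.38; 0 0 -0.09 0 0 0 -0.38; 0 0 -0.09 0 0 0 -0.38; 0 0 -0.09 0 0 0 -0.38; 0 0 -0.09 0 0 0 -0.38; 0 0 -0.09 0 0 0 -0.38; 0 0 0 0 0 0 -0.38"

```text
t: 12.42
ee_pos: [537.3, -69.5, 76.0]
ee_rot: [-0.462, 0.532, 0.463, 0.537]
wrist_force: [0.7, 0.4, 0.3]
gripper_width: 28.6
```

```bash
python3 -c "
from h import *
look('f1');orange('f1')"
```

```text
t 12.62 p [537.4 -69.6  76.1] yaw 82.1 tilt [0.0047 0.005 ] F [-1.    0.29  0.55] T [ 0.004 -0.043 -0.025] w 28.4 q [-0.27  0.54  1.67  0.01  0.93 -1.71]
avg F [-0.36 -0.   -0.41] T [ 0.007  0.007 -0.007]
f1 orange 49 bright 47
```

Emit:
step_arm:
  moves: "0 0 -0.09 0 0 0 -0.38; 0 0 -0.09 0 0 0 -0.38; 0 0 -0.09 0 0 0 -0.38; 0 0 -0.09 0 0 0 -0.38; 0 0 -0.09 0 0 0 -0.38; 0 0 -0.09 0 0 0 -0.38; 0 0 0 0 0 0 -0.38"

```text
t: 13.2
ee_pos: [537.1, -69.7, 75.8]
ee_rot: [-0.302, 0.637, 0.301, 0.642]
wrist_force: [-0.2, 0.5, 0.7]
gripper_width: 28.3
```

```bash
python3 -c "
from h import *
look('f2');orange('f2')
cv2.imwrite('pics/m4.png',np.hstack([crop(cv2.imread(f'pics/s_{i}.png'),250,225,40,40,6) for i in ('g11','f1','f2')]))"
```

```text
t 13.4 p [537.1 -69.7  75.9] yaw 50.8 tilt [0.0058 0.0019] F [-0.65 -0.84  0.59] T [-0.025  0.031 -0.023] w 28.6 q [-0.27  0.54  1.68  0.    0.92 -1.16]
avg F [-0.57  0.08 -0.11] T [-0.049  0.03  -0.011]
f2 orange 32 bright 17
```

View pics/m4.png

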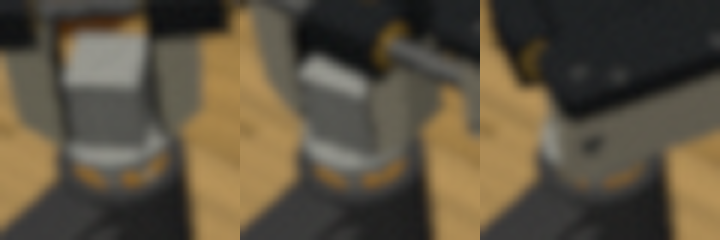

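The bolt is following and going down. I'll continue, then switch to smaller steps.

Emit:
step_arm:
  moves: "0 0 -0.09 0 0 0 -0.38; 0 0 -0.09 0 0 0 -0.38; 0 0 -0.09 0 0 0 -0.38; 0 0 -0.09 0 0 0 -0.38; 0 0 -0.05 0 0 0 -0.38; 0 0 0 0 0 0 -0.38"

```text
t: 13.9
ee_pos: [537.1, -69.7, 75.7]
ee_rot: [-0.165, 0.686, 0.164, 0.69]
wrist_force: [0.1, -0.0, -0.4]
gripper_width: 28.5
```

```bash
python3 -c "
from h import *
look('f3');orange('f3')"
```

```text
t 14.1 p [537.1 -69.7  75.8] yaw 27.1 tilt [ 0.0058 -0.0006] F [ 0.47 -0.27 -0.14] T [0.012 0.034 0.068] w 28.4 q [-0.27  0.53  1.68  0.    0.92 -0.74]
avg F [ 0.04 -0.18 -0.08] T [-0.046  0.045  0.033]
f3 orange 11 bright 21
```

Emit:
step_arm:
  moves: "0 0 -0.07 0 0 0 -0.38; 0 0 -0.07 0 0 0 -0.38; 0 0 0 0 0 0 -0.38; 0 0 0 0 0 0 -0.38"

```text
t: 14.43
ee_pos: [537.1, -69.9, 75.8]
ee_rot: [-0.119, 0.695, 0.117, 0.699]
wrist_force: [0.0, 0.4, -0.3]
gripper_width: 28.4
```

```bash
python3 -c "
from h import *
look('f4');orange('f4')"
```

```text
t 14.63 p [537.1 -69.9  75.8] yaw 19.1 tilt [ 0.0059 -0.0015] F [-0.42  0.46 -0.42] T [-0.112  0.01   0.003] w 28.8 q [-0.27  0.53  1.68  0.    0.92 -0.6 ]
avg F [ 0.02  0.36 -0.28] T [-0.074  0.024  0.006]
f4 orange 25 bright 7
```

Emit:
step_arm:
  moves: "0 0 -0.07 0 0 0 -0.38; 0 0 -0.07 0 0 0 -0.38; 0 0 0 0 0 0 -0.38; 0 0 0 0 0 0 -0.38"

```text
t: 14.97
ee_pos: [537.1, -69.9, 75.8]
ee_rot: [-0.069, 0.702, 0.068, 0.706]
wrist_force: [-0.4, 0.6, 0.0]
gripper_width: 28.4
```

```bash
python3 -c "
from h import *
look('f5');orange('f5')"
```

```text
t 15.17 p [537.1 -69.9  75.8] yaw 11.1 tilt [ 0.0055 -0.0023] F [-0.01 -0.81 -0.15] T [-0.053  0.076 -0.043] w 28.2 q [-0.27  0.54  1.68 -0.    0.92 -0.46]
avg F [-0.35 -0.57 -0.01] T [-0.092  0.043  0.024]
f5 orange 23 bright 28
```

Emit:
step_arm:
  moves: "0 0 -0.07 0 0 0 -0.38; 0 0 -0.07 0 0 0 -0.38; 0 0 0 0 0 0 -0.38; 0 0 0 0 0 0 -0.38"

```text
t: 15.5
ee_pos: [537.1, -69.8, 75.8]
ee_rot: [-0.02, 0.705, 0.018, 0.709]
wrist_force: [-0.2, 0.3, 0.7]
gripper_width: 28.6
```

Emit:
step_arm:
  moves: "0 0 -0.07 0 0 0 -0.38; 0 0 -0.07 0 0 0 -0.38; 0 0 0 0 0 0 -0.38; 0 0 0 0 0 0 -0.38"

```text
t: 15.83
ee_pos: [537.0, -69.9, 75.8]
ee_rot: [0.027, 0.705, -0.03, 0.708]
wrist_force: [-0.7, -0.0, 0.4]
gripper_width: 28.6
```

```bash
python3 -c "
from h import *
look('f6');orange('f6')"
```

```text
t 16.03 p [537.  -69.9  75.7] yaw -4.8 tilt [ 0.0046 -0.0037] F [-0.    0.18 -0.22] T [-0.091  0.128  0.071] w 28.3 q [-0.27  0.54  1.68 -0.    0.92 -0.18]
avg F [-0.18  0.03 -0.14] T [-0.103  0.077  0.037]
f6 orange 19 bright 71
```

Emit:
step_arm:
  moves: "0 0 -0.07 0 0 0 -0.38; 0 0 -0.07 0 0 0 -0.38; 0 0 0 0 0 0 -0.38; 0 0 0 0 0 0 -0.38"

```text
t: 16.37
ee_pos: [537.0, -69.8, 75.7]
ee_rot: [0.077, 0.701, -0.08, 0.704]
wrist_force: [0.6, 0.6, -0.1]
gripper_width: 28.3
```

```bash
python3 -c "
from h import *
look('f7');orange('f7')
cv2.imwrite('pics/m5.png',np.hstack([crop(cv2.imread(f'pics/s_{i}.png'),250,225,40,40,6) for i in ('f4','f6','f7')]))"
```

```text
t 16.57 p [537.  -69.8  75.7] yaw -12.8 tilt [ 0.0039 -0.0042] F [ 0.38  0.15 -0.97] T [-0.085  0.106 -0.007] w 28.5 q [-0.27  0.54  1.68 -0.    0.92 -0.04]
avg F [ 0.48 -0.17 -0.32] T [-0.093  0.095  0.023]
f7 orange 33 bright 70
```

View pics/m5.png

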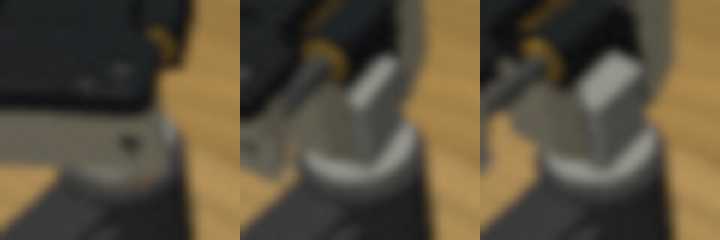

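The collar is almost on the rim with no orange left, and the jaw width hasn't opened yet. I'll continue in small steps.

Emit:
step_arm:
  moves: "0 0 -0.07 0 0 0 -0.38; 0 0 -0.04 0 0 0 -0.38; 0 0 0 0 0 0 -0.38; 0 0 0 0 0 0 -0.38"

```text
t: 16.9
ee_pos: [537.0, -69.9, 75.7]
ee_rot: [0.116, 0.696, -0.119, 0.699]
wrist_force: [-0.6, 0.6, 0.2]
gripper_width: 28.3
```

Emit:
step_arm:
  moves: "0 0 -0.07 0 0 0 -0.38; 0 0 -0.04 0 0 0 -0.38; 0 0 0 0 0 0 -0.38; 0 0 0 0 0 0 -0.38"

```text
t: 17.23
ee_pos: [537.1, -70.0, 75.7]
ee_rot: [0.153, 0.689, -0.156, 0.692]
wrist_force: [0.4, -0.8, 0.2]
gripper_width: 28.7
```

```bash
python3 -c "
from h import *
look('f8')"
```

```text
t 17.43 p [537.1 -70.   75.7] yaw -25.3 tilt [ 0.0031 -0.0052] F [ 0.83 -0.73 -0.33] T [-0.179  0.083 -0.006] w 28.6 q [-0.27  0.54  1.68 -0.01  0.93  0.18]
avg F [ 0.86 -0.32  0.19] T [-0.114  0.069  0.003]
```

Emit:
step_arm:
  moves: "0 0 -0.07 0 0 0 -0.38; 0 0 -0.04 0 0 0 -0.38; 0 0 0 0 0 0 -0.38; 0 0 0 0 0 0 -0.38"

```text
t: 17.77
ee_pos: [537.5, -70.1, 75.7]
ee_rot: [0.191, 0.679, -0.194, 0.682]
wrist_force: [0.9, -0.5, -0.7]
gripper_width: 28.4
```

Emit:
step_arm:
  moves: "0 0 -0.07 0 0 0 -0.38; 0 0 -0.04 0 0 0 -0.38; 0 0 0 0 0 0 -0.38; 0 0 0 0 0 0 -0.38"

```text
t: 18.1
ee_pos: [537.9, -69.8, 75.8]
ee_rot: [0.227, 0.667, -0.23, 0.671]
wrist_force: [1.0, 0.7, -0.2]
gripper_width: 30.0
```

```bash
python3 -c "
from h import *
look('f9')"
```

```text
t 18.3 p [537.9 -69.8  75.8] yaw -37.7 tilt [ 0.0036 -0.006 ] F [ 0.33  0.37 -0.73] T [-0.066 -0.044  0.149] w 30.4 q [-0.27  0.54  1.67 -0.01  0.93  0.39]
avg F [ 0.66  0.23 -0.54] T [-0.04   0.003  0.104]
```

Torque is about 0.1 N·m and the jaws are starting to spread, so the collar has met the home stop. I'll back off the cage, realign, lower a bit and take a proper grip for the snugging turn.

Emit:
step_arm:
  moves: "0 0 0.08 0 0 0 -0.25; 0 0 0.07 -0.5 0 -3 -0.25; 0 0 0 0 0 -3 -0.25; 0 0 0 0 0 0 -0.38; 0 0 0 0 0 0 -0.5; 0 0 0 0 0 0 -0.5; 0 0 0 0 0 0 -0.5"

```text
t: 18.88
ee_pos: [537.7, -70.4, 69.9]
ee_rot: [0.176, 0.682, -0.179, 0.687]
wrist_force: [0.7, 0.1, -1.1]
gripper_width: 28.1
```

```bash
python3 -c "
from h import *
look('f10')"
```

```text
t 19.08 p [537.7 -70.4  69.9] yaw -29.0 tilt [ 0.0056 -0.006 ] F [ 0.15  0.06 -0.7 ] T [-0.094  0.015  0.069] w 27.9 q [-0.27  0.54  1.68 -0.01  0.91  0.24]
avg F [ 0.36 -0.01 -0.36] T [-0.121  0.01   0.052]
```

Emit:
step_arm:
  moves: "0 0 0.05 0 0 0 -0.35; 0 0 0.04 0 0 0 -0.35; 0 0 0 0 0 0 -0.5; 0 0 0 0 0 0 -0.5; 0 0 0 0 0 0 -0.5"

```text
t: 19.5
ee_pos: [537.8, -70.4, 70.1]
ee_rot: [0.144, 0.689, -0.147, 0.695]
wrist_force: [-0.8, 0.4, -1.9]
gripper_width: 26.5
```

```bash
python3 -c "
from h import *
look('f11')"
```

```text
t 19.7 p [537.8 -70.4  70.1] yaw -23.7 tilt [ 0.0064 -0.0057] F [ 1.   -0.32 -0.74] T [-0.179 -0.069 -0.007] w 26.5 q [-0.27  0.54  1.68 -0.    0.91  0.15]
avg F [ 0.45 -0.08 -0.58] T [-0.16  -0.036  0.025]
```

Emit:
step_arm:
  moves: "0 0 0.02 0 0 0 -0.5; 0 0 0 0 0 0 -0.6; 0 0 0 0 0 0 -0.6; 0 0 0 0 0 0 -0.6"
  grip_force: 25

```text
t: 20.03
ee_pos: [537.8, -70.3, 70.1]
ee_rot: [0.137, 0.691, -0.139, 0.696]
wrist_force: [0.9, -0.7, -0.1]
gripper_width: 26.0
```

```bash
python3 -c "
from h import *
look('f12')"
```

```text
t 20.23 p [537.8 -70.3  70.2] yaw -22.5 tilt [ 0.0065 -0.0054] F [ 0.26 -0.21 -1.27] T [-0.096  0.03   0.01 ] w 26.1 q [-0.27  0.54  1.68 -0.    0.91  0.13]
avg F [ 0.64 -0.07 -0.9 ] T [-0.129  0.012 -0.024]
```

Emit:
step_arm:
  moves: "0 0 -0.04 0 0 0 -0.6; 0 0 0 0 0 0 -0.6; 0 0 0 0 0 0 -0.6"

```text
t: 20.48
ee_pos: [537.8, -70.4, 70.1]
ee_rot: [0.15, 0.688, -0.153, 0.693]
wrist_force: [0.4, 0.1, 0.2]
gripper_width: 26.1
```

```bash
python3 -c "
from h import *
look('f13')"
```

```text
t 20.68 p [537.8 -70.4  70.1] yaw -24.8 tilt [ 0.0062 -0.0058] F [ 0.64 -0.26 -0.53] T [-0.125 -0.01   0.019] w 26.0 q [-0.27  0.54  1.68 -0.01  0.91  0.17]
avg F [ 0.44  0.28 -0.66] T [-0.111  0.001  0.062]
```

Emit:
step_arm:
  moves: "0 0 -0.03 0 0 0 -0.6; 0 0 0 0 0 0 -0.6; 0 0 0 0 0 0 -0.6"

```text
t: 20.93
ee_pos: [537.8, -70.4, 70.1]
ee_rot: [0.16, 0.686, -0.164, 0.691]
wrist_force: [1.3, 0.2, -1.4]
gripper_width: 26.3
```

```bash
python3 -c "
from h import *
look('f14')"
```

```text
t 21.13 p [537.8 -70.4  70.1] yaw -26.5 tilt [ 0.0059 -0.0061] F [ 0.96 -0.22 -0.52] T [-0.094 -0.035  0.076] w 25.6 q [-0.27  0.54  1.68 -0.01  0.91  0.2 ]
avg F [ 1.05  0.03 -0.34] T [-0.089 -0.002  0.099]
```

Emit:
step_arm:
  moves: "0 0 -0.03 0 0 0 -0.6; 0 0 0 0 0 0 -0.6; 0 0 0 0 0 0 -0.6"

```text
t: 21.38
ee_pos: [537.8, -70.4, 70.2]
ee_rot: [0.17, 0.683, -0.174, 0.688]
wrist_force: [1.1, 0.2, 0.5]
gripper_width: 26.0
```

```bash
python3 -c "
from h import *
look('f15')"
```

```text
t 21.58 p [537.8 -70.4  70.2] yaw -28.2 tilt [ 0.0058 -0.0064] F [ 0.55  0.68 -0.4 ] T [-0.096 -0.059  0.226] w 25.8 q [-0.27  0.54  1.68 -0.01  0.91  0.23]
avg F [ 0.63  0.03 -0.49] T [-0.093 -0.011  0.219]
```

Emit:
step_arm:
  moves: "0 0 -0.03 0 0 0 -0.6; 0 0 0 0 0 0 -0.6; 0 0 0 0 0 0 -0.6"

```text
t: 21.83
ee_pos: [537.8, -70.4, 70.2]
ee_rot: [0.18, 0.681, -0.184, 0.686]
wrist_force: [1.1, 0.3, -1.6]
gripper_width: 25.8
```

```bash
python3 -c "
from h import *
look('f16')"
```

```text
t 22.03 p [537.8 -70.4  70.2] yaw -29.9 tilt [ 0.0056 -0.0067] F [ 0.9  -1.16 -0.21] T [-0.05  -0.016  0.294] w 26.0 q [-0.27  0.54  1.68 -0.01  0.91  0.26]
avg F [ 0.76 -0.47 -0.13] T [-0.066 -0.02   0.281]
```

Emit:
step_arm:
  moves: "0 0 -0.03 0 0 0 -0.6; 0 0 0 0 0 0 -0.6; 0 0 0 0 0 0 -0.6"

```text
t: 22.28
ee_pos: [537.8, -70.4, 70.2]
ee_rot: [0.19, 0.678, -0.194, 0.683]
wrist_force: [0.2, -0.4, -0.7]
gripper_width: 26.0
```

```bash
python3 -c "
from h import *
look('f17');avg(8)"
```

```text
t 22.48 p [537.7 -70.4  70.1] yaw -31.5 tilt [ 0.0052 -0.007 ] F [ 0.55 -0.44 -0.79] T [-0.054 -0.038  0.361] w 26.3 q [-0.27  0.54  1.68 -0.01  0.91  0.29]
avg F [ 0.47 -0.24 -0.42] T [-0.046 -0.037  0.357]
t 22.88 p [537.7 -70.4  70.1] yaw -31.6 tilt [ 0.0052 -0.007 ] F [ 0.86  0.77 -1.12] T [-0.007 -0.     0.364] w 26.1 q [-0.27  0.54  1.68 -0.01  0.91  0.29]
avg F [ 0.96  0.13 -0.85] T [-0.017 -0.032  0.371]
```

Torque is 0.36–0.37 N·m, so it is snug and well under 0.6. Now I'll open and lift straight away.

Emit:
step_arm:
  moves: "0 0 0 0 0 0 -0.35; 0 0 0 0 0 0 0; 0 0 0 0 0 0 0.2; 0 0 0 0 0 0 0.3; 0 0 0 0 0 20 0.3; 0 0 0 0 0 35 0.3; 0 0 0 0 0 35 0.3; 0 0 0 0 0 35 0.3"

```text
t: 23.55
ee_pos: [530.7, -69.0, 190.8]
ee_rot: [0.192, 0.685, -0.195, 0.675]
wrist_force: [0.3, -1.4, -0.6]
gripper_width: 59.9
```

Emit:
step_arm:
  moves: "0 0 0 -25 0 20 0.3; 0 0 0 -35 0 0 0.3; 0 0 0 -35 0 0 0.3; 0 0 0 -35 0 0 0.3; 0 0 0 0 0 0 0.3; 0 0 0 0 0 0 0.3"

```text
t: 24.05
ee_pos: [398.9, -69.5, 220.2]
ee_rot: [0.192, 0.679, -0.196, 0.681]
wrist_force: [-0.7, 0.3, 0.3]
gripper_width: 59.6
```

```bash
python3 -c "
from h import *
look('end'); t=read_camera('top')[:,:,::-1]
a=crop(cv2.imread('pics/s_end.png'),250,220,40,50,10)
b=crop(t,380,185,50,50,8); cv2.imwrite('pics/top_end.png',t)
cv2.imwrite('pics/m6.png',np.hstack([a[:400],b]))
for z in (106,97,60): print(z,proj('scene',[537,-69.5,z])-[250,220])"
```

```text
t 24.25 p [400.5 -69.6 219.6] yaw -31.8 tilt [ 0.0003 -0.0055] F [-0.11 -0.12  0.07] T [-0.125  0.152  0.014] w 59.6 q [-0.36  0.13  1.83 -0.01  1.18  0.2 ]
avg F [ 0.04  0.21 -0.11] T [-0.119  0.125  0.003]
106 [[17.95999972 14.54680274]]
97 [[18.41062108 17.65234549]]
60 [[20.19986513 29.98326074]]
```

View pics/m6.png

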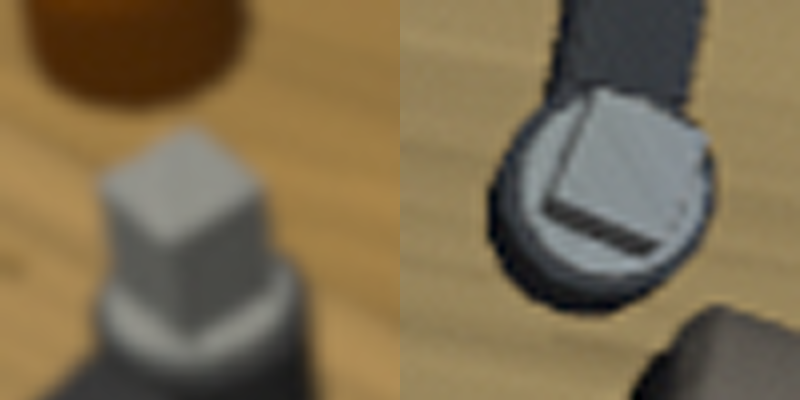

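View pics/s_end.png

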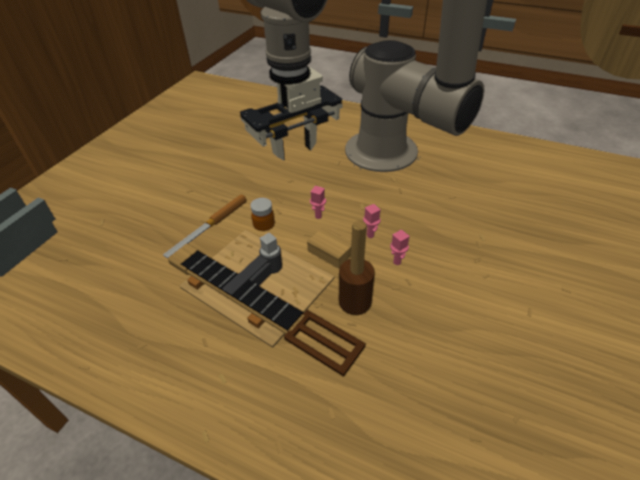

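The collar sits flush on the dark rim. The head-top centre is at crop (18.3, 18.5), against (18.4, 17.7) predicted for home and (18.0, 14.5) for only dropped in. The bystanders haven't moved, so I'm handing in.

```bash
python3 -c "
from rig import *
print(hand_in())"
```

```text
the job is handed in; nothing more can be done
None
```

The bolt is locked home in the bushing and let go, and the job is handed in at about 24 s on the robot's clock.

- **Backward:** I turned the bolt anticlockwise with the head loosely caged in the jaws, until the thread starts dropped in at roughly 75–80°. I only recognised the drop later, from the camera (head top at about 106 mm). By then I had turned on until the lugs apparently met the backs of the teeth. The 3 N grip limit kept that light: the jaws spread, and the measured torque was about 0.04 N·m.
- **Forward:** I drove it clockwise until it met the home stop, then took a 25 N grip. I snugged it in small steps to an averaged 0.36–0.37 N·m, above the 0.3 snug mark and below the 0.6 forcing limit.
- **Last checks:** After release the collar looks flush on the rim. The head top is within about 1 pixel of where it should be when home. By eye, the chisel, mallet, offcut, jar and pink look-alikes are where they were, and the gripper is clear of everything.

Wrist forces stayed at a few newtons in every reading. No final check failed. My automatic orange-pixel count for spotting the drop proved unreliable, so I relied on the pictures and on jaw width and torque instead.

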